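Push a used well plate off the ledge into the discard chute

TASK

Discard the used well plate: slide it along the ledge, never lifting it, until it pushes the sprung bumper in a little, hold it there for a moment and then let the bumper ease back, so that the plate lines up with the gap between the two guards. Then push it squarely through that gap and off the ledge so that it drops down the chute and comes to rest right way up in the tray below, and leave it there. The plate is brittle, so never press on it with more than 12 N, and leave the other labware where it stands.

Things in the scene. Friction and masses are not known exactly. Their poses are not given: they have to be found in the camera images.
- station: Fixed discard station. Frame: origin on the bench, z up, x across the ledge to the chute (away from the robot), y along the ledge to the bumper. Ledge: flat steel, top at z = 120 mm, x -120 to +60, y -220 to +240 mm. Its chute edge, x = 60, has a fixed lip 22 mm high except at y -25 to +185 mm, where it opens to the chute. No lip on the robot's side nor at the -y end.
- mouth_mid (a point): On the chute edge at ledge-top level (station x 60, y 80 mm; axes as the station's): middle of the gap in the grey gate at its nominal place. The gate is clamped up to 25 mm to either side along y; where is not measured: feel for it. It holds against 100 N. Two upright guards 36 mm high, 6 mm thick, near faces at station x = 53, leave a 136 mm gap. A plate resting on the free bumper fits it, 3 to 5 mm spare each side.
- bumper_face (a point): Nominal middle of the free bumper's face, 18 mm above the ledge (station x -20, y 145 mm); really off along y by as much as the gate that carries it. Black rubber bar 80 mm wide along x, 33 mm high, facing -y. Sprung: 0.6 N to start, then 1 N per mm, hard stop at 5 mm; damped, 0.4 N per 10 mm/s. 2 to 4 mm in is right. A plate pushed in lines up once it eases back.
- tray_mid (a point): Middle of the floor of the catch tray (station x 228, y 80, z 6 mm; axes as the station's). From the ledge's edge a chute of polished metal slopes down at about 45 degrees to this slippery flat open tray, 165 mm along x by 210 mm along y, walls 55 mm high.
- plate_mid (a point): Centre of the used 24-well plate: a white plastic block 85.5 mm (its x) by 127.8 mm (its y) by 22 mm high, z up, 0.08 to 0.15 kg (slides under 1 N), lying loose on the ledge with its long side roughly along the ledge. This point is half-way up, 11 mm above the ledge.
- tube_rack: Bystander: blue tube rack 90 x 160 mm, 45 mm high, with a few capped tubes to 80 mm, on the bench on the bumper's side. Origin at the centre of its underside.
- tip_box: Bystander: green tip box with clear cover, 85 x 125 mm, 72 mm high, on the bench to the robot's right. Origin at the centre of its underside.
- reagent: Bystander: small reagent bottle, 54 mm across, 100 mm high, on the bench beside the tray. Origin at the centre of its underside.
Mind the look-alikes: they are no part of the job. Of the things like the part that bears plate_mid, leave any that is blue, pink or turquoise; of the rest the larger one is meant.

How it is judged:
By the outcome, as a careful person would: the job done as asked, in the order asked, and still so for the second after the job is handed in, with the robot touching nothing.
It also fails if it takes over 67 s, if anything falls off the work surface, if the arm or the gripper's body presses on something with over 40 N, if the wrist force passes 120 N, or if a joint passes its speed limit or range.

ROBOT

A 7-joint arm with a two-finger parallel gripper is mounted at the origin on the work surface. World frame = base frame: x ahead of the robot, y to its left, z up, the work surface at z = 0. Lengths are in m, angles in rad, forces in N, time in s.
With the tool pointing down it reaches from about 0.425 to 0.925 m from the base axis. Payload 6.8 kg.
Tool frame: the origin (TCP) lies on the front face of the gripper's body, between the roots of the fingers; the fingertips stand 73 mm ahead of it and the grasp point (between the pads) lies 54 mm ahead of it; z points along the fingers, y is the direction in which the jaws open and shut (so a half turn about z gives the same grasp; the last joint's range is limited). The gripper opens to 85 mm and grips with 20 to 120 N. Pads are 22 mm wide; open, the fingers measure 114 mm over their backs; the gripper's body (76 mm by 85 mm) begins 54 mm behind the grasp point. The pads swing forward as they close: fully open they stand 13 mm farther back than shut.
Start: joints at [-1.338, 0.477, 0.022, 1.555, -0.011, 1.109, -0.083], TCP at [0.226, 0.636, 0.304] pointing down, gripper open.
Joint ranges: [-2.96, 2.96], [-0.34, 2.1], [-1.41, 1.46], [0.24, 2.44], [-1.37, 4.51], [0.17, 1.92], [-2.96, 2.96]. Speed limits (rad/s): [2.39, 2.39, 3.14, 3.14, 3.14, 3.14, 3.14].

INTERFACE

Orientations are given as a 3x3 rotation matrix whose columns are the frame's x, y, z axes.
In Python, from bench import * gives the robot as it stands. Calls block until the motion is done:
- move_to(position, orientation): joint-space move of the TCP to a pose.
- move_l(position, rot=None, velocity=0.15, contact_N=None): straight line of the TCP; rot=None keeps the orientation; velocity is the mean speed in m/s. With contact_N (N) it stops when the force on the tool has changed by that much, and returns True; else False.
- movej(angles): joint-space move.
- move_gripper(opening, f_grip=None): opening from 0.0 (shut) to 1.0 (fully open); f_grip is the grip in N (None keeps the last); returns when the fingers have stopped.
- wait(seconds).
- ik(position, orientation): joint angles nearest the present ones, or None.
- capture(name): name is "scene" or "top" or "wrist"; returns a dict with "color" (384x512x3 uint8, red, green, blue), "vfov" (degrees; the focal length in pixels is half the picture's height over the tangent of half this angle, whatever the lens; pixels are square), "cx", "cy" (the principal point, pixels), "world_from_camera" (4x4, takes a point from camera to world coordinates). Camera axes: x right, y up, looking along -z (the intrinsics and any distortion apply to the point x, -y, -z); pixel columns grow to the right and rows downward; lengths in m; the calibration is good to about 2 mm. A picture is of the moment at which its call begins. There is no depth.
A pose or a line that the arm cannot do raises Unreachable and nothing moves.
- sign_off(): hands the job in, once; it reports no verdict.
Readings, each from a call of its own:
- current_clock(): time.
- current_joint_positions(): joint angles.
- current_qd(): joint speeds.
- current_joint_efforts(): joint torques, N m.
- current_position(): TCP position.
- current_orientation(): TCP orientation.
- current_force(): force on the tool from outside, world axes, zero at the start.
- current_wrist_torque(): the same for the moment, N m.
- current_grip_width(): opening from 0.0 (shut) to 1.0 (fully open).
Only numpy, scipy, OpenCV 4.12 (cv2) and the standard library are available. Lean on these libraries where they do the work, as an engineer would, in place of code of your own. Each camera call takes 0.05 s, during which the arm holds its last target. There are 200 camera calls.

## Working session

There is one attempt and no reset: what is moved stays moved. The work goes in short steps, each a Python script; the robot and the scene stay as the last script left them, time stands still between calls to the robot, and variables do not carry over. Pictures are saved under pics/ and viewed, about 8 in all and at most 12, crops included, and the job is handed in when it is done.

```bash
ls; mkdir -p pics; python3 - <<'E'
from bench import *
import cv2,numpy as np
for n in("scene","top"):
    c=capture(n);cv2.imwrite(f"pics/{n}0.png",c["color"][:,:,::-1]);print({k:v for k,v in c.items() if k!="color"})
print(current_clock(),current_position(),current_orientation(),current_force(),current_grip_width())
E
```

```text
pics
{'vfov': 46.84973690574927, 'cx': 259.2364921401382, 'cy': 188.03497821116883, 'world_from_camera': array([[ 1.65150434e-01, -6.55335381e-01,  7.37062327e-01,
         1.60754096e+00],
       [ 9.86268072e-01,  1.09136806e-01, -1.23953411e-01,
        -1.66244237e-01],
       [ 7.90427677e-04,  7.47411999e-01,  6.64360353e-01,
         1.10162537e+00],
       [ 0.00000000e+00,  0.00000000e+00,  0.00000000e+00,
         1.00000000e+00]])}
{'vfov': 55.77370454224285, 'cx': 260.3674601168579, 'cy': 195.75805930381802, 'world_from_camera': array([[ 0.00994823,  0.99551481, -0.09408132,  0.37919614],
       [-0.99982274,  0.00839882, -0.01685052, -0.00431787],
       [-0.01598477,  0.09423227,  0.9954219 ,  1.47548861],
       [ 0.        ,  0.        ,  0.        ,  1.        ]])}
0.1 [0.22548427 0.63581255 0.30301791] [[-9.42491081e-01  3.34231049e-01 -4.10009970e-04]
 [ 3.34231273e-01  9.42489795e-01 -1.56310684e-03]
 [-1.36008626e-04 -1.61025241e-03 -9.99998694e-01]] [-0.61749059  0.4464251   0.26947942] 1.002739090043214
```

View pics/top0.png

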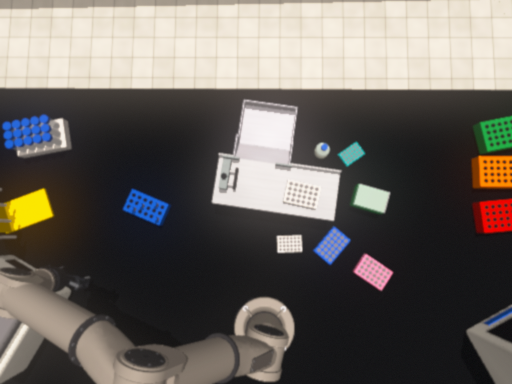

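View pics/scene0.png

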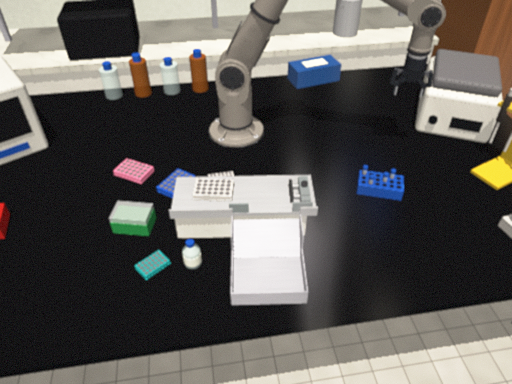

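The top view shows the ledge with corners near (218,153), (341,170), (335,220) and (212,205). The white plate is at (302,193), the bumper and gate are around (230,175), and the tray is at (268,128). I'll enlarge the top view and locate the corners.

```bash
cat > h.py <<'E'
import numpy as np, cv2
from bench import *
def ray(c,uv,z):
    H,W=c["color"].shape[:2]; f=H/2/np.tan(np.radians(c["vfov"])/2)
    uv=np.atleast_2d(uv).astype(float); T=c["world_from_camera"]
    d=np.c_[(uv[:,0]-c["cx"])/f,-(uv[:,1]-c["cy"])/f,-np.ones(len(uv))]@T[:3,:3].T
    o=T[:3,3]; return o+d*((z-o[2])/d[:,2])[:,None]
def proj(c,P):
    H=c["color"].shape[0]; f=H/2/np.tan(np.radians(c["vfov"])/2);T=c["world_from_camera"]
    q=(np.atleast_2d(P)-T[:3,3])@T[:3,:3]
    return np.c_[c["cx"]+f*q[:,0]/-q[:,2],c["cy"]-f*q[:,1]/-q[:,2]]
E
python3 - <<'E'
from h import *
c=capture("top"); im=c["color"]
cv2.imwrite("pics/crop1.png",cv2.resize(im[90:240,195:395],None,fx=4,fy=4,interpolation=cv2.INTER_CUBIC)[:,:,::-1])
print(ray(c,[[218,153],[341,170],[335,220],[212,205],[302,193]],.12).round(4))
E
```

```text
[[ 0.6693  0.1814  0.12  ]
 [ 0.6073 -0.284   0.12  ]
 [ 0.4191 -0.2597  0.12  ]
 [ 0.4709  0.1998  0.12  ]
 [ 0.519  -0.1374  0.12  ]]
```

View pics/crop1.png

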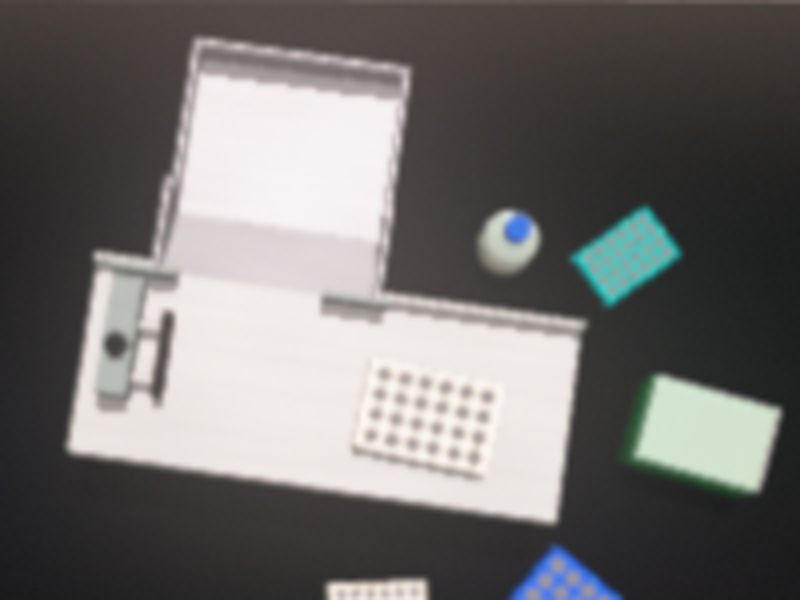

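The crop shows the whole station. The plate is rotated about 3° against the ledge and lies at the -y end. The bumper bar is at crop (165,355), with guards at (160,278) and (350,305). Next I'll fit the station frame, move above the plate and look with the wrist camera.

```bash
cat >> h.py <<'E'
def rigid(S,W):
    s0,w0=S.mean(0),W.mean(0);a,b=S-s0,W-w0
    th=np.arctan2((a[:,0]*b[:,1]-a[:,1]*b[:,0]).sum(),(a*b).sum())
    R=np.array([[np.cos(th),-np.sin(th)],[np.sin(th),np.cos(th)]]);t=w0-R@s0
    return th,t,np.abs(S@R.T+t-W).max(1)
E
python3 - <<'E'
from h import *
c=capture("top")
def cr(p): return (np.array(p)+.5)/4+[195,90]-.5
W=np.vstack([ray(c,cr([[68,452],[557,522]]),.12),ray(c,cr([[95,252],[586,322]]),.142)])[:,:2]
S=np.array([[-.12,.24],[-.12,-.22],[.06,.24],[.06,-.22]])
th,t,r=rigid(S,W);print(th,t,r)
R=np.array([[np.cos(th),-np.sin(th)],[np.sin(th),np.cos(th)]])
def toS(P):return (P[:,:2]-t)@R
pl=ray(c,cr([[373,358],[502,386],[484,476],[354,450]]),.142);print("plate",toS(pl).round(4),toS(pl).mean(0))
print("bumper",toS(ray(c,cr([[172,312],[158,403]]),.153)).round(4))
print("guards",toS(ray(c,cr([[178,270],[322,296]]),.156)).round(4))
# hover
a=R@[1,0];T=np.array([[0,0,0],[0,0,0],[0,0,-1.]])
for s in(1,-1):
    y=s*np.r_[a,0];z=np.array([0,0,-1.]);M=np.c_[np.cross(y,z),y,z]
    p=np.r_[t+R@[-.02,-.02],.42];q=ik(p,M);print(s,q)
np.savez("st.npz",th=th,t=t)
E
```

```text
-0.1344209126242449 [ 0.57028947 -0.05320735] [0.00366692 0.00325542 0.00407642 0.00284591]
plate [[ 0.0017 -0.0299]
 [-0.0073 -0.1511]
 [-0.0921 -0.1455]
 [-0.0854 -0.0242]] [-0.04578403 -0.08769549]
bumper [[ 0.0162  0.1599]
 [-0.0691  0.16  ]]
guards [[0.0554 0.16  ]
 [0.05   0.025 ]]
1 [-0.69150303  0.2260427   0.85762312  1.74035377 -0.17917956  1.25667596
  0.07483174]
-1 [-0.95188863  0.39008339  1.3003086   1.75030173 -0.38983659  1.30248329
 -2.83988973]
```

```bash
cat >> h.py <<'E'
import os
if os.path.exists("st.npz"):
    d=np.load("st.npz");th=float(d["th"]);t=d["t"]
    R=np.array([[np.cos(th),-np.sin(th)],[np.sin(th),np.cos(th)]])
def toS(P):return (np.atleast_2d(P)[:,:2]-t)@R
def W(x,y,z):return np.r_[t+R@[x,y],z]
def tool(ax): # jaw axis in station plane
    y=np.r_[R@np.array(ax,float),0];z=np.array([0,0,-1.]);return np.c_[np.cross(y,z),y,z]
E
python3 - <<'E'
from h import *
move_to(W(-.02,-.02,.42),tool([1,0]))
c=capture("wrist");cv2.imwrite("pics/w1.png",cv2.resize(c["color"],(800,600))[:,:,::-1])
np.savez("w1.npz",**c)
print(current_clock(),c["world_from_camera"].round(3),c["vfov"],current_force(),current_position())
E
```

```text
3.0167 [[ 0.991  0.127  0.037  0.558]
 [-0.133  0.95   0.281  0.002]
 [ 0.    -0.284  0.959  0.49 ]
 [ 0.     0.     0.     1.   ]] 60.72687256577455 [0.20942181 0.6192314  1.40188509] [ 0.54802878 -0.06933975  0.4197811 ]
```

View pics/w1.png

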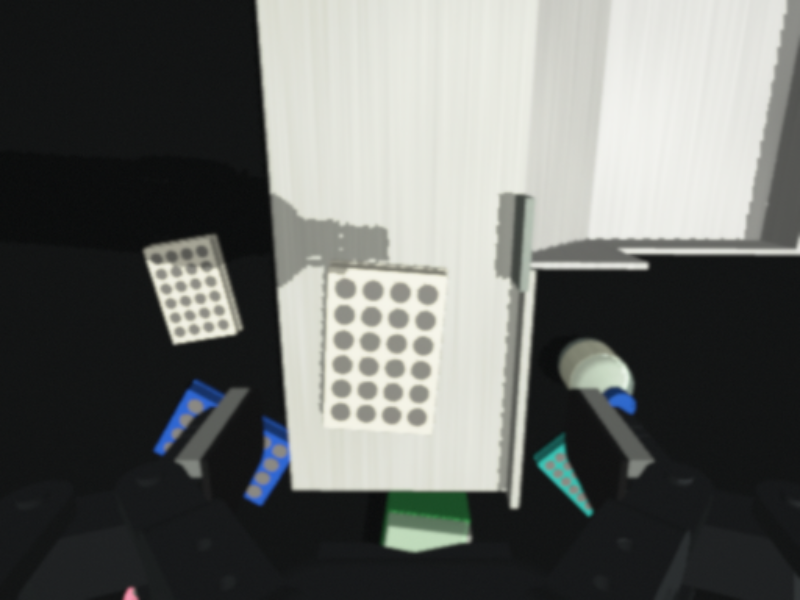

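The wrist view shows the plate's top corners near (329,265), (446,271), (433,433) and (324,429). The ledge corner is at (293,490), the ledge's near edge runs up to (258,0), and the -y end runs to (505,491).

```bash
python3 - <<'E'
from h import *
c=dict(np.load("w1.npz"));k=.64
e=lambda p:(np.array(p,float)+.5)*k-.5
A=ray(c,e([[258,0],[293,490],[505,491]]),.12)
B=ray(c,e([[329,265],[446,271],[433,433],[324,429]]),.142)
print("ledge S(old)",toS(A).round(4)); 
v=A[0]-A[1];print("yaw from near edge",np.arctan2(-v[0],v[1]),"old",th)
P=toS(B);print("plate",P.round(4),P.mean(0)); print("guard tip",toS(ray(c,e([[533,195]]),.156)))
E
```

```text
ledge S(old) [[-0.1196  0.1457]
 [-0.1212 -0.2217]
 [ 0.0579 -0.2224]]
yaw from near edge -0.13888644842219394 old -0.1344209126242449
plate [[-0.0783 -0.0228]
 [ 0.0029 -0.027 ]
 [-0.0046 -0.1541]
 [-0.0879 -0.1508]] [-0.0419554  -0.08867417]
guard tip [[0.0567803  0.02614213]]
```

```bash
python3 - <<'E'
import numpy as np
d=np.load("st.npz");np.savez("st.npz",th=-.1365,t=d["t"])
E
cat >> h.py <<'E'
def F(n=5):
    f=np.mean([current_force() for _ in range(n)],0);return np.r_[R.T@f[:2],f[2]].round(2)
def st(m=""):
    p=current_position();print(m,"t%.2f"%current_clock(),(toS(p)[0]*1e3).round(1),"z%.1f"%(p[2]*1e3),"F",F(),flush=True)
E
python3 - <<'E'
from h import *
M=tool([1,0])
move_gripper(.6,20)
move_to(W(-.042,-.182,.26),M);st("above")
move_l(W(-.042,-.182,.21),velocity=.1)
print(move_l(W(-.042,-.182,.18),velocity=.025,contact_N=3));st("touch")
z=current_position()[2]+.004
move_l(W(-.042,-.182,z),velocity=.05);st("up")
np.savez("z.npz",z=z)
c=capture("wrist");cv2.imwrite("pics/w2.png",c["color"][:,:,::-1])
print(current_grip_width())
E
```

```text
above t4.36 [ -40.9 -181.1] z260.8 F [0.76 0.46 0.23]
True
touch t5.83 [ -42. -182.] z189.5 F [-2.37  1.27  8.25]
up t6.08 [ -41.9 -182.1] z193.5 F [0.55 0.21 0.28]
0.5981723282787148
```

View pics/w2.png

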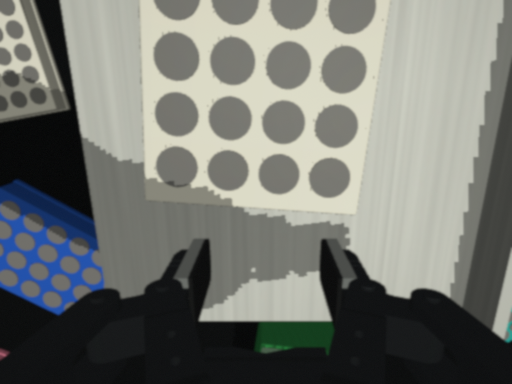

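The plate's -y end is just ahead of the two fingers, and they are centred on it (plate edge from about (147,200) to (357,212), fingers at x≈200 and 330). I'll push now.

```bash
python3 - <<'E'
from h import *
z=float(np.load("z.npz")["z"])
print(move_l(W(-.042,-.150,z),velocity=.03,contact_N=6));st("met")
print(move_l(W(-.042,-.001,z),velocity=.05,contact_N=7));st("near")
y=-.001
for i in range(14):
    y+=.002
    b=move_l(W(-.042,y,z),velocity=.012,contact_N=6);f=F();st(f"{y*1e3:.0f} {b}")
    if f[1]<-2.2 or b: break
E
```

```text
False
met t7.34 [ -42.  -150.2] z193.5 F [-0.39  0.25  0.41]
False
near t10.47 [-42.   -1.1] z193.5 F [ 0.54 -0.32  0.79]
1 False t10.79 [-42.    1.3] z193.4 F [-0.32 -0.85 -0.82]
3 False t11.11 [-42.    3.2] z193.4 F [-0.37 -0.87  0.25]
5 False t11.43 [-42.    5.2] z193.5 F [ 0.15 -0.21 -0.83]
7 False t11.74 [-42.    7.2] z193.5 F [ 0.06 -0.06  0.74]
9 False t12.06 [-42.    9.1] z193.5 F [0.12 0.03 0.58]
11 False t12.38 [-42.   11.2] z193.4 F [-0.12 -0.66  0.31]
13 False t12.69 [-42.   13.1] z193.4 F [ 0.06 -0.23  0.69]
15 False t13.01 [-42.   15.2] z193.4 F [-0.19 -0.44 -0.23]
17 False t13.32 [-42.   17.2] z193.4 F [ 0.14  1.12 -0.56]
19 False t13.64 [-42.   19.2] z193.4 F [ 0.39  0.43 -0.51]
21 False t13.96 [-42.   20.9] z193.5 F [ 0.29 -1.11  0.41]
23 False t14.28 [-42.   22.5] z193.5 F [ 0.48 -3.25  0.8 ]
```

```bash
python3 - <<'E'
from h import *
def Fw(n=12):
    a=[]
    for _ in range(n): wait(.03);a.append(R.T@current_force()[:2])
    return np.mean(a,0).round(2),np.std(a,0).round(2)
z=float(np.load("z.npz")["z"])
st();print(Fw())
c=capture("top");cv2.imwrite("pics/t2.png",cv2.resize(c["color"][90:240,195:395],None,fx=4,fy=4,interpolation=cv2.INTER_CUBIC)[:,:,::-1])
E
```

```text
t14.28 [-42.   22.5] z193.5 F [ 0.48 -3.25  0.8 ]
(array([-0.12, -3.77]), array([0.46, 0.65]))
```

View pics/t2.png

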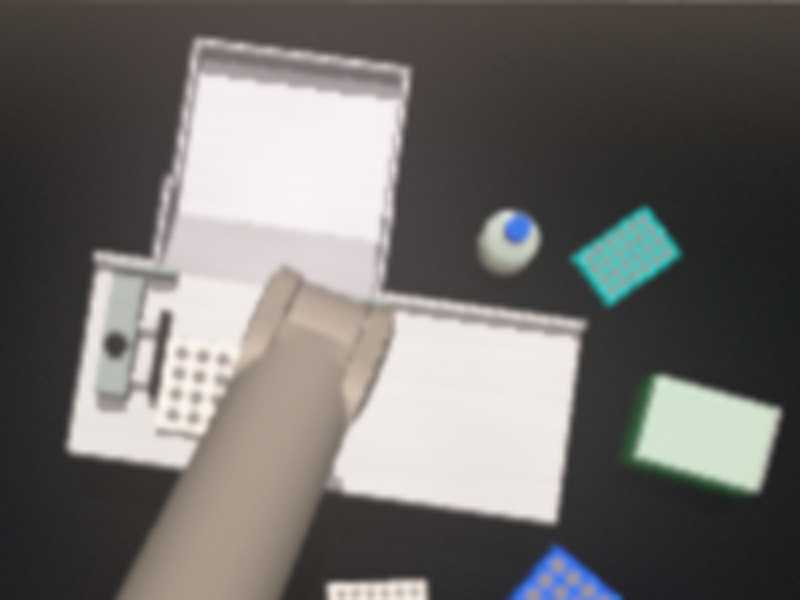

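The plate sits flat against the bumper, at crop (160,370). The force is about 3.8 N, so the bumper is about 2.5–3 mm in. I'll hold, then ease back slowly.

```bash
python3 - <<'E'
from h import *
z=float(np.load("z.npz")["z"])
wait(.6);st("held")
move_l(W(-.042,.012,z),velocity=.005);st("eased")
move_l(W(-.042,-.015,z),velocity=.06)
move_l(W(-.042,-.015,.27),velocity=.15)
move_to(W(-.10,-.10,.40),tool([1,0]));st("clear")
c=capture("wrist");np.savez("w3.npz",**c);cv2.imwrite("pics/w3.png",cv2.resize(c["color"],(800,600))[:,:,::-1])
for y in([0,1],[0,-1]): print(ik(W(-.11,.093,.30),tool(y)))
c=capture("top");cv2.imwrite("pics/t3.png",cv2.resize(c["color"][90:240,195:395],None,fx=4,fy=4,interpolation=cv2.INTER_CUBIC)[:,:,::-1])
E
```

```text
held t15.32 [-42.  23.] z193.5 F [ 0.06 -3.66  1.09]
eased t17.68 [-42.  12.] z193.4 F [ 0.71 -0.04  0.61]
clear t19.63 [-100.1  -98.4] z398.9 F [-0.23  1.16 -0.73]
[-0.938836    0.18019673  0.79363824  2.05691861 -0.15623947  0.96336823
  1.37060344]
[-1.08550981  0.21505415  0.98024287  2.06274667 -0.2167411   0.96890811
 -1.6993518 ]
```

View pics/w3.png

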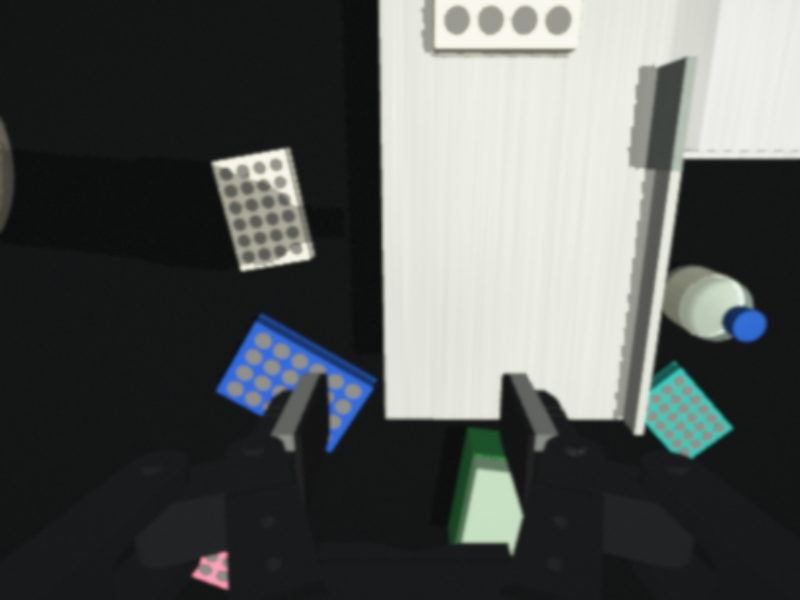

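The plate's -y end is at row ~50 (columns 433–578), and the right guard's gap end is near (695,58). I'll compute the clearance and move round to the -x side of the plate.

```bash
python3 - <<'E'
from h import *
c=dict(np.load("w3.npz"));e=lambda p:(np.array(p,float)+.5)*.64-.5
print("plate end bottom/top",(toS(ray(c,e([[433,50],[578,50]]),.142))*1e3).round(1))
print("guard end",(toS(ray(c,e([[695,58]]),.156))*1e3).round(1))
M=tool([0,1])
c=capture("top")
# plate edge top-view
move_to(W(-.14,-.02,.36),M);st()
move_to(W(-.14,.06,.36),M);st("view")
c=capture("wrist");np.savez("w4.npz",**c);cv2.imwrite("pics/w4.png",cv2.resize(c["color"],(800,600))[:,:,::-1]);print(c["world_from_camera"][:3,3])
E
```

```text
plate end bottom/top [[-88.9  29.9]
 [ -4.6  30. ]]
guard end [[57.  23.6]]
 t20.96 [-139.8  -20. ] z359.9 F [ 0.32  1.25 -0.17]
view t21.38 [-139.8   60.8] z359.9 F [ 0.55 -0.91 -1.2 ]
[0.36936678 0.03570625 0.43003289]
```

View pics/w4.png

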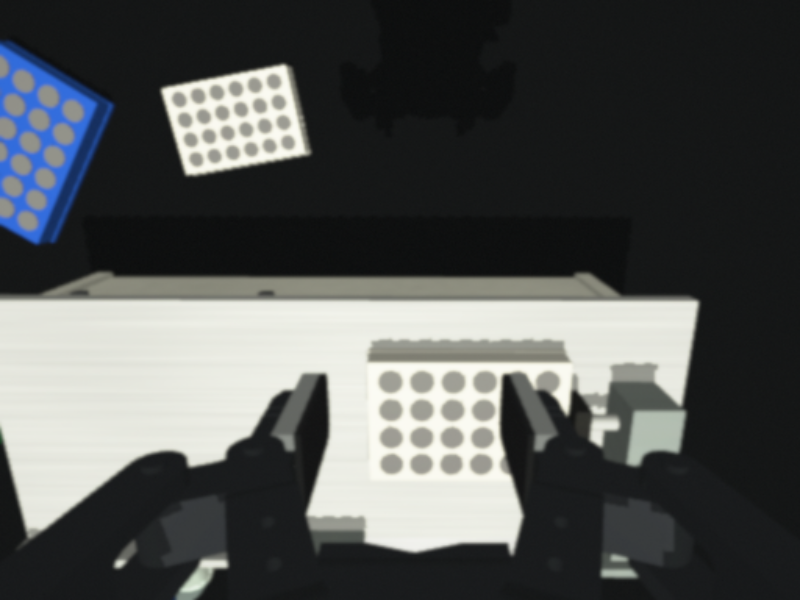

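```bash
python3 - <<'E'
from h import *
c=dict(np.load("w4.npz"));e=lambda p:(np.array(p,float)+.5)*.64-.5
P=toS(ray(c,e([[368,362],[573,362],[370,480]]),.142))*1e3;print("plate top corners",P.round(1))
z=float(np.load("z.npz")["z"]);y=.094
move_to(W(-.13,y,.26),tool([0,1]))
move_l(W(-.13,y,z),velocity=.12);st("down")
print(move_l(W(-.092,y,z),velocity=.04,contact_N=5));st("met?")
print(move_l(W(-.050,y,z),velocity=.03,contact_N=5));st("before guards")
print(move_l(W(-.020,y,z),velocity=.02,contact_N=4));st("in guards")
c=capture("top");cv2.imwrite("pics/t4.png",cv2.resize(c["color"][90:240,195:395],None,fx=4,fy=4,interpolation=cv2.INTER_CUBIC)[:,:,::-1])
E
```

```text
plate top corners [[-88.4  32.3]
 [-88.6 156.7]
 [ -5.2  31.5]]
down t22.63 [-129.3   94. ] z194.4 F [-0.11 -0.25  0.71]
False
met? t23.73 [-92.1  94. ] z193.4 F [0.31 0.26 0.29]
False
before guards t25.28 [-50.  94.] z193.5 F [-0.74  0.41 -0.02]
False
in guards t26.93 [-20.  94.] z193.5 F [-0.98  0.36 -0.61]
```

View pics/t4.png

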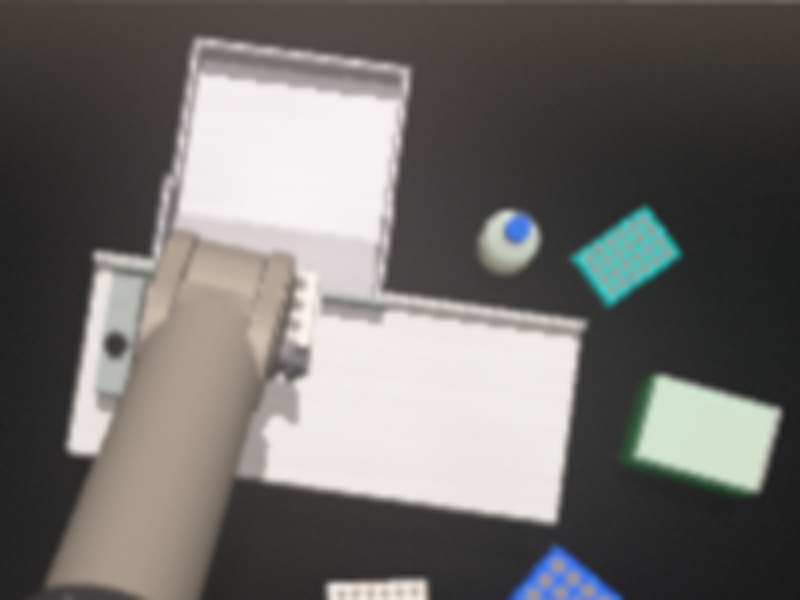

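The plate has entered the gap cleanly with no jam. Its right end is at crop (310,300), just inside the guard at (350,300). I'll push it off the ledge now.

```bash
python3 - <<'E'
from h import *
z=float(np.load("z.npz")["z"]);y=.094
for x,v in((.0,.03),(.03,.04),(.052,.04)):
    b=move_l(W(x,y,z),velocity=v,contact_N=5);st(b)
    if b: break
wait(.5);st()
c=capture("scene");cv2.imwrite("pics/s5.png",cv2.resize(c["color"][150:320,150:420],None,fx=2.9,fy=2.9,interpolation=cv2.INTER_CUBIC)[:,:,::-1])
E
```

```text
False t27.80 [ 0.  93.9] z193.4 F [-0.41 -0.47 -0.44]
False t28.70 [30.  93.9] z193.5 F [ 0.72 -0.76  0.07]
False t29.40 [51.9 93.9] z193.3 F [ 0.23  0.19 -0.56]
 t29.90 [52. 94.] z193.5 F [-0.41  0.56 -0.29]
```

View pics/s5.png

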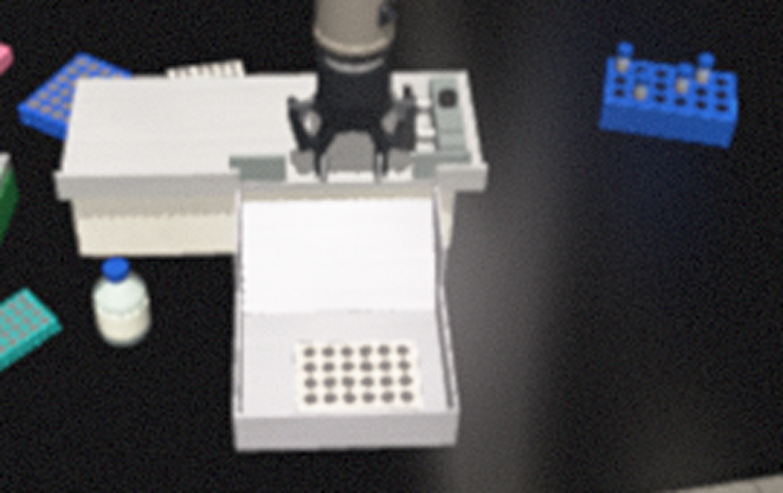

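The plate lies flat in the tray with its wells up, at crop (357,375). I'll back the arm off, confirm the plate is at rest and hand in.

```bash
python3 - <<'E'
from h import *
z=float(np.load("z.npz")["z"]);y=.094
move_l(W(.0,y,z),velocity=.1);move_l(W(-.03,y,.33),velocity=.15);st("clear")
a=capture("scene")["color"].astype(int);wait(1);b=capture("scene")["color"].astype(int)
print("change in tray area",np.abs(a-b)[255:300,235:305].mean());cv2.imwrite("pics/s6.png",b.astype(np.uint8)[:,:,::-1])
print(current_force());sign_off()
E
```

```text
clear t31.70 [-30.4  94.1] z329.2 F [-0.29  0.46 -1.11]
change in tray area 1.4403174603174602
[-0.75804736  1.17824837 -0.0863823 ]
the job is handed in; nothing more can be done
```

The used well plate is lying flat, wells up, in the catch tray. I handed the job in about 33 s into the 67 s limit, with the arm clear of everything.

- **Bumper:** I slid the plate along the ledge with two spread fingertips until it pressed the bumper at about 3.8 N. That puts the bumper roughly 2–3 mm in, a figure worked out from the force rather than measured. I held it for about a second and eased back at about 5 mm/s.
- **Gap:** The wrist camera then put the plate's end about 6 mm inside the guard. That is a little more than the stated 3–5 mm, but within the camera's error. The gate turned out to be about 13 mm toward +y from its nominal place.
- **Push-off:** I pushed the plate squarely through the gap. Readings after each push stayed under 1 N and no force stop tripped, so there was no sign of touching the guards.
- **Final checks:** Two pictures 1 s apart after I withdrew differed only by what looks like image noise, so the plate was at rest. The labware in view in the post-drop picture, taken before I withdrew, looked undisturbed. I did not measure it or look at it again after withdrawing.

Readings taken between moves were noisy (up to about ±1 N), and none on the plate passed about 4 N. I did not log force during the moves themselves. They had stops set at 4–7 N, and none tripped.

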